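# Assemble a power converter: module, end cap and clamp

## Robot

A 6-joint arm with a two-finger parallel gripper is mounted at the origin on the work surface. World frame = base frame: x ahead of the robot, y to its left, z up, the work surface at z = 0. Lengths are in m, angles in degrees, forces in N, time in s.
With the tool pointing down it reaches from about 0.25 to 0.725 m from the base axis. Payload 9.7 kg.
Tool frame: the origin (TCP) lies midway between the tips of the shut fingers; the grasp point (between the pads) lies 19 mm behind it; z points along the fingers, y is the line along which they close (so a half turn about z gives the same grasp; the last joint's range is limited). The gripper opens to 85 mm and grips with 20 to 120 N. Pads are 22 mm wide; open, the fingers measure 114 mm over their backs; the gripper's body (76 mm by 85 mm) begins 54 mm behind the grasp point. The pads swing forward as they close: fully open they stand 13 mm farther back than shut.
Start: joints at [-77.063, 4.979, 10.078, 95.1, 0, 90], TCP at [0.123, -0.536, 0.231] pointing down, gripper open.
Joint ranges: [-179.16, 179.16], [-48.56, 103.87], [-65.8, 70.77], [-126.05, 130.52], [-82.76, 87.17], [-180, 180]. Speed limits (degrees/s): [127.2, 127.2, 147.25, 180, 180, 180].

## Interface

Orientations are given as [roll, pitch, yaw] about the fixed x, y, z axes, in that order (R = Rz(yaw) Ry(pitch) Rx(roll)).
In Python, from workcell import readout, imaging, bot, spotter gives the robot as it stands.
- The arm moves only by the shell command python3 -m jog 'ROWS' [FORCE]. ROWS is JSON, a list of rows, each an object with "rotation": the turn, a rotation vector about the world's x, y, z in degrees, a list of three; "translation": the shift along the world's x, y, z in mm, a list of three; "grip": the finger opening in mm, from 0 to 85.4. In form: [{"rotation": [wx, wy, wz], "translation": [dx, dy, dz], "grip": grip}, ...]. A call has 1 to 20 rows; each row is the pose to reach, as a shift and turn from the pose commanded when the call began; what a row does not reach only later rows make up. A row lasts 1/10 s, in which the tool goes at most 50 mm and 8.59 degrees, less where a joint would pass 70% of its speed; a pose out of reach is approached as far as the arm can. A call with a gripper value outside its range is refused whole. The fingers move at their own pace and stop on an object; FORCE is the grip in N (left out, the last holds). Time passes only in rows, so rows that repeat a pose let the fingers close. It gives the time, the measured TCP pose, the force, the opening and the grip force at its end, in the units of the state.
- readout.get_obs(): the state, without advancing time (a new reading comes with each control period).
- imaging.camera(name): name is "scene" or "top" or "wrist"; returns (picture, depth): 384x512x3 uint8, red, green, blue; 384x512 float32, m along the optical axis (not along the pixel's ray), 0 where there is no reading.
- imaging.camera_info(name): a dict with "vertical_fov" (degrees; the focal length in pixels is half the picture's height over the tangent of half this angle, whatever the lens; pixels are square), "cx", "cy" (the principal point, pixels), "extrinsics" (4x4, takes a point from camera to world coordinates); the wrist camera has in their place "tool_from_camera" (4x4, takes a point from camera to tool coordinates, whose origin is the TCP and whose axes are the flange's). Camera axes: x right, y down, z forward; pixel columns grow to the right and rows downward; lengths in m; the calibration is good to about 2 mm. A picture is of the moment at which its call begins: read the wrist's pose just before it. camera_info takes no time and is no camera call.
- bot.job_done(): hands the job in; it is judged then, once.
Trained networks look in the newest picture that a camera, given by its name, has taken for a name from the list of things; names that differ only in an ending like _2 or _b are one class to them, and where a whole thing is asked for, a point or a joint stands for the part that bears it (a point fixed in the world has none). Each returns a list of dicts, best first, with "confidence" (0 to 1); they miss things now and then, are a little off and sometimes report something else, mostly with a low value. They report only what shows in the picture. A call takes as long as a camera call.
- spotter.spot_in(camera, target): "box" ([centre column, centre row, width, height] in pixels, round what is visible of it).
- spotter.mark_of(camera, target): "uv" ([column, row] in pixels: a listed point, or the origin of a listed thing).
The state is a dict: "time": time; "q": joint angles; "qd": joint speeds; "joint_efforts": joint torques, N m; "ee_pos": TCP position; "tcp_rot": TCP orientation; "wrist_force": force on the tool from outside, world axes, zero at the start; "torque": the same for the moment, N m; "opening": finger opening in m; "grasp_force": force on a finger pad.
Only numpy, scipy, OpenCV 4.12 (cv2) and the standard library are available. Lean on these libraries where they do the work, as an engineer would, in place of code of your own. Each camera call takes 0.05 s, during which the arm holds its last target. There are 200 camera calls.

## Task

Finish the power converter whose aluminium housing stands open in the assembly fixture. Three power modules stand in the black rack: take the one that fits the housing closely, slide it all the way down into the housing with its black inlet block on top, without letting it drop, then fit the black end cap over the inlet block and squarely down onto the housing, and push the toggle clamp's handle fully down so that the clamp holds the cap for screwing. Leave the housing in its nest, the other two modules standing in the rack, and the screwdriver, screw bin and tape roll where they are.

Things in the scene. Friction and masses are not known exactly. Their poses are not given: they have to be found in the camera images.
- fixture: Fixed aluminium base plate 110 x 190 x 10 mm on the bench; black nest 20 mm high on it round the housing's foot (inside 44 x 68, outside 60 x 84 mm); on its -y side a dark steel riser, top 94 mm above the bench (y -54 to -118 mm, 36 wide), carrying a toggle clamp. Origin: on the bench, on the nest's vertical axis; housing's long side along y.
- housing: Bare extruded aluminium rectangular tube 42 (x) x 66 (y) x 80 mm high, walls 3 mm, 4 mm bottom plate, open top with chamfered mouth; cavity 36 x 60 mm. Stands loose in the nest on the 10 mm base plate: rim 90 mm above the bench. Origin: centre of underside, z up.
- rack: Fixed black open-topped rack 189 (x) x 82 (y) x 45 mm high, walls and floor 3 mm, three compartments in a row along its x, 62 mm apart. Origin: centre of underside.
- module_fit: Fits: aluminium U-bracket 57 mm wide (y), 33 deep (x), 67 high, open on +x; black inlet block 16 (x) x 30 (y) mm centred on top, 67 to 104 mm above the underside (grip it there). Upright in one of the rack's compartments, which one varies; 0.18 kg. Origin: centre of underside, z up. 1.5 mm play a side in the housing; home = underside 4 mm above the housing's. Either way round.
- module_narrow: Look-alike, too narrow: aluminium U-bracket 45 mm wide (y), 33 deep (x), 67 high, open on +x; black inlet block 16 (x) x 30 (y) mm centred on top, 67 to 104 mm above the underside (grip it there). Upright in one of the rack's compartments, which one varies; 0.18 kg. Origin: centre of underside, z up.
- module_wide: Look-alike, too wide: aluminium U-bracket 69 mm wide (y), 33 deep (x), 67 high, open on +x; black inlet block 16 (x) x 30 (y) mm centred on top, 67 to 104 mm above the underside (grip it there). Upright in one of the rack's compartments, which one varies; 0.18 kg. Origin: centre of underside, z up.
- cap: Loose black end cap, right way up on the bench: 52 (x) x 76 (y) x 12 mm high; 4 mm top plate with central window 22 x 36 mm (inlet block passes, 3 mm play a side); skirt 3 mm thick, 8 deep, 46 x 70 inside, goes round the housing's rim (2 mm play a side). Seated: underside 72 mm above the housing's. Either way round. 0.05 kg. Origin: centre of underside, z up.
- clamp (a joint): Handle angle above level, rad: 0 = fully down at its stop (clamped), about 1.0 to 1.1 at the start (open). Pushing the handle down swings a forked arm with two rubber tips onto the cap, both sides of the inlet block. Friction 0.12 N m (2 to 3 N at the grip), no spring: it stays where left.
- clamp_hinge (a point): On the handle's hinge axis (along the fixture's x), 100 mm from the nest axis towards the fixture's -y, 112 mm above the bench. The handle points from it to the fixture's -y, level when clamped, rising with the joint angle.
- clamp_grip (a point): Middle of the handle's round black grip, 15 mm thick, reaching from 38 to 98 mm from the hinge; this point is 68 mm from the hinge.
- screwdriver: Bystander: screwdriver, 180 mm long, lying on the bench beyond the work.
- screw_bin: Bystander: blue bin of screws, 80 x 80 x 40 mm, near the robot on its right.
- tape_roll: Bystander: roll of tape, 72 mm across, 24 mm high, left of the rack.

How it is judged:
By the outcome, as a careful person would: the job done as asked, in the order asked, and still so for the second after the job is handed in, with the robot touching nothing.
It also fails if it takes over 67 s, if anything falls off the work surface, if the arm or the gripper's body presses on something with over 40 N, if the wrist force passes 120 N, or if a joint passes its speed limit or range.

## Working session

There is one attempt and no reset: what is moved stays moved. The work goes in short steps, Python scripts to look and compute and a shell command to move; the robot and the scene stay as the last step left them, time stands still between calls to the robot, and variables do not carry over. Pictures are saved under pics/ and viewed, at most 11 in all, crops included, and the job is handed in when it is done.

```bash
mkdir -p pics; cat > h.py <<'E'
import numpy as np, cv2, json
from workcell import readout, imaging, bot, spotter
from scipy.spatial.transform import Rotation as R
def cam(n):
    o=readout.get_obs(); im,d=imaging.camera(n); i=imaging.camera_info(n)
    f=im.shape[0]/2/np.tan(np.radians(i['vertical_fov'])/2)
    if 'extrinsics' in i: T=np.array(i['extrinsics'])
    else:
        W=np.eye(4); W[:3,:3]=R.from_euler('xyz',o['tcp_rot'],degrees=True).as_matrix(); W[:3,3]=o['ee_pos']
        T=W@np.array(i['tool_from_camera'])
    v,u=np.mgrid[:im.shape[0],:im.shape[1]]
    P=np.stack([(u-i['cx'])/f*d,(v-i['cy'])/f*d,d],-1)@T[:3,:3].T+T[:3,3]
    P[d==0]=np.nan
    return im,d,P
def save(im,n): cv2.imwrite('pics/'+n,im[...,::-1])
E
cat > a.py <<'E'
from h import *
print(readout.get_obs())
for n in ['top','scene']:
    im,d,P=cam(n); save(im,n+'0.png'); np.savez(n+'.npz',im=im,P=P)
    i=imaging.camera_info(n); print(n,np.round(i['extrinsics'],3).tolist(),i.get('distortion'),list(i))
    for t in ['fixture','housing','rack','module_fit','module_narrow','module_wide','cap','clamp','clamp_grip','clamp_hinge']:
        m=spotter.mark_of(n,t)[:2]
        for k in m:
            u,v=np.round(k['uv']).astype(int)
            print(t,(u,v),round(k['confidence'],2),np.round(P[v,u],3) if 0<=v<384 and 0<=u<512 else '')
E
python3 a.py
```

```text
{'time': 0.0, 'q': array([-7.70636753e+01,  5.00977378e+00,  1.00342136e+01,  9.50973266e+01,
        5.44470415e-04,  8.99991277e+01]), 'qd': array([-0.0403901 ,  0.07064668, -0.11036896,  0.01084154, -0.01443825,
       -0.00303889]), 'joint_efforts': array([ 1.93387139e-03, -5.20400441e+01,  4.64797926e+01,  1.66661519e-02,
        1.80669863e-04, -3.25037286e-05]), 'ee_pos': array([ 0.12308176, -0.53582979,  0.23059362]), 'tcp_rot': array([-1.79927113e+02, -5.45579578e-04,  1.29371962e+01]), 'wrist_force': array([ 0.19790439, -0.01711928,  0.196262  ]), 'torque': array([ 0.01890985,  0.08284726, -0.04952292]), 'grasp_force': 0.0, 'opening': 0.08529665106618323}
top [[0.028, -0.987, 0.158, 0.311], [-0.999, -0.033, -0.023, 0.059], [0.028, -0.157, -0.987, 1.471], [0.0, 0.0, 0.0, 1.0]] None ['vertical_fov', 'cx', 'cy', 'extrinsics']
fixture (np.int64(299), np.int64(185)) 0.83 [ 0.549 -0.109  0.011]
housing (np.int64(298), np.int64(184)) 0.77 [ 0.552 -0.106  0.011]
rack (np.int64(173), np.int64(183)) 0.7 [ 0.544  0.28  -0.   ]
module_fit (np.int64(172), np.int64(199)) 0.66 [0.485 0.27  0.07 ]
module_fit (np.int64(172), np.int64(178)) 0.62 [0.548 0.274 0.069]
module_narrow (np.int64(173), np.int64(156)) 0.64 [0.615 0.275 0.067]
module_wide (np.int64(174), np.int64(178)) 0.66 [0.548 0.268 0.068]
cap (np.int64(234), np.int64(208)) 0.83 [ 0.473  0.089 -0.006]
cap (np.int64(172), np.int64(178)) 0.68 [0.548 0.274 0.069]Traceback (most recent call last):
  File "a.py", line 7, in <module>
    m=spotter.mark_of(n,t)[:2]
      ~~~~~~~~~~~~~~~^^^^^
ValueError: it knows: cap, clamp_grip, clamp_hinge, fixture, housing, module_fit, module_narrow, module_wide, rack, screw_bin, screwdriver, tape_roll
```

```bash
cat > b.py <<'E'
from h import *
im,d,P=cam('scene'); save(im,'scene0.png')
D=np.load('top.npz'); im=D['im'];P=D['P']
save(cv2.resize(im[110:270,90:400],None,fx=2.5,fy=2.5,interpolation=cv2.INTER_CUBIC),'topc.png')
cam('top')
for t in ['clamp_grip','clamp_hinge']:
    for k in spotter.mark_of('top',t)[:1]:
        u,v=np.round(k['uv']).astype(int); print(t,u,v,k['confidence'],np.round(P[v,u],3))
E
python3 b.py
```

```text
clamp_grip 354 182 0.55 [ 0.533 -0.238  0.189]
clamp_hinge 337 183 0.85 [ 0.541 -0.205  0.119]
```

View pics/topc.png

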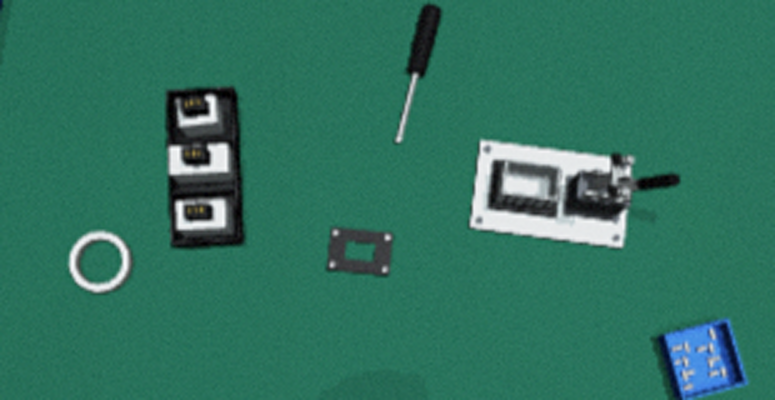

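View pics/scene0.png

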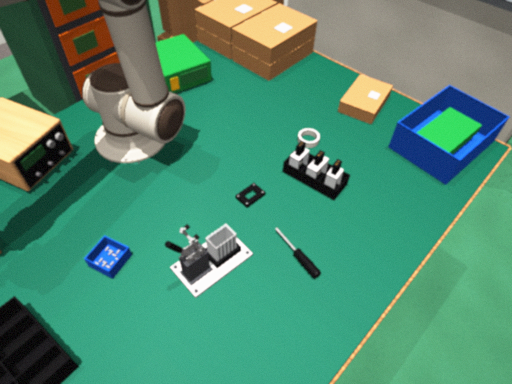

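The top crop shows the rack at left with blocks at crop pixels (195,105), (195,155) and (198,212). The brackets measure about 40, 60 and 50 px, so they are narrow, wide and fit, and the near one is the fit module. The cap is at (360,250), the housing at (527,185), and the clamp is open with its handle to the right. The scene picture agrees.

```bash
python3 - <<'E'
from h import *
i=imaging.camera_info('wrist'); print(i['vertical_fov'],i['cx'],i['cy'],np.round(i['tool_from_camera'],3).tolist())
E
python3 -m jog '[{"rotation":[0,0,0],"translation":[40,45,20],"grip":85},{"rotation":[0,0,0],"translation":[70,80,40],"grip":85},{"rotation":[0,0,0],"translation":[100,115,60],"grip":85},{"rotation":[0,0,0],"translation":[130,150,80],"grip":85},{"rotation":[0,0,0],"translation":[160,185,100],"grip":85},{"rotation":[0,0,0],"translation":[190,220,115],"grip":85},{"rotation":[0,0,0],"translation":[220,255,130],"grip":85},{"rotation":[0,0,0],"translation":[250,290,140],"grip":85},{"rotation":[0,0,0],"translation":[280,325,150],"grip":85},{"rotation":[0,0,0],"translation":[310,360,150],"grip":85},{"rotation":[0,0,0],"translation":[340,390,150],"grip":85},{"rotation":[0,0,0],"translation":[370,410,150],"grip":85},{"rotation":[0,0,0],"translation":[370,410,150],"grip":85},{"rotation":[0,0,0],"translation":[370,410,150],"grip":85},{"rotation":[0,0,0],"translation":[370,410,150],"grip":85}]'
```

```text
61.69835151334242 260.4429013458688 194.54300015624685 [[0.001, -0.955, -0.298, 0.077], [1.0, 0.001, 0.001, 0.002], [-0.0, -0.298, 0.955, -0.142], [0.0, 0.0, 0.0, 1.0]]
time: 2.1
ee_pos: [0.4926, -0.1265, 0.3816]
tcp_rot: [180.0, -0.0, 12.9]
wrist_force: [0.1, -0.6, -0.6]
opening: 0.085
grasp_force: 0.0
```

```bash
cat > c.py <<'E'
from h import *
import sys
n=sys.argv[1]
im,d,P=cam('wrist'); save(im,n+'.png'); np.savez(n+'.npz',im=im,P=P)
for t in sys.argv[2:]:
    for k in spotter.mark_of('wrist',t)[:3]:
        u,v=np.round(k['uv']).astype(int); print(t,u,v,round(k['confidence'],2),np.round(P[v,u],4) if 0<=v<384 and 0<=u<512 else '')
def rect(lo,hi,xr,yr):
    m=(P[...,2]>lo)&(P[...,2]<hi)&(P[...,0]>xr[0])&(P[...,0]<xr[1])&(P[...,1]>yr[0])&(P[...,1]<yr[1])
    q=P[m]; c,s,a=cv2.minAreaRect((q[:,:2]*1000).astype(np.float32)); print('rect',lo,hi,len(q),np.round(c,1),np.round(s,1),round(a,2),'zmed',np.median(q[:,2]).round(4))
if 'housing' in sys.argv:
    rect(.084,.097,(.49,.6),(-.155,-.05)); rect(.005,.015,(.4,.7),(-.3,.05)); rect(.1,.125,(.45,.65),(-.3,-.15)); rect(.13,.25,(.45,.65),(-.34,-.15))
    rect(.02,.04,(.49,.6),(-.18,-.04))
E
python3 c.py w1 housing fixture clamp_hinge clamp_grip
```

```text
housing 258 105 0.55 [ 0.5518 -0.1113  0.0122]
fixture 260 105 0.58 [ 0.5525 -0.1143  0.0138]
clamp_hinge 330 138 0.86 [ 0.5394 -0.1989  0.1562]
clamp_grip 369 150 0.58 [ 0.5384 -0.2374  0.1805]
rect 0.084 0.097 432 [ 549.5 -112.4] [66. 42.] 84.19 zmed 0.0883
rect 0.005 0.015 6074 [550.5 -98.6] [292.8 222.5] 88.38 zmed 0.0093
rect 0.1 0.125 352 [ 541.2 -197.2] [51.1 33.9] 84.48 zmed 0.1183
rect 0.13 0.25 1543 [ 538.5 -223. ] [74.8 47. ] 84.42 zmed 0.1809
rect 0.02 0.04 772 [ 548.9 -118.6] [96.3 60.2] 84.19 zmed 0.0289
```

View pics/w1.png

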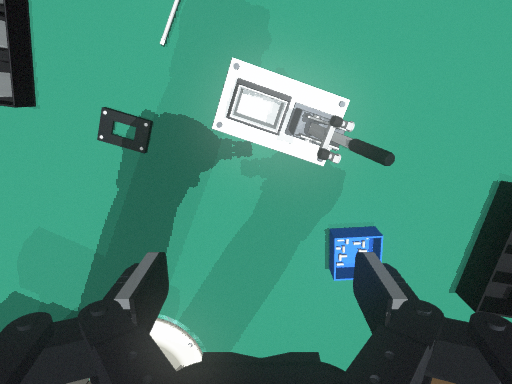

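The wrist picture shows the housing opening at (258,105), the clamp fork upright near (335,138) with its handle to (390,158), and the cap at (125,130). Next I move over the rack, turning the tool so the fingers close along the fixture's x.

```bash
python3 -m jog '[{"rotation":[0,0,8],"translation":[0,40,-5],"grip":85},{"rotation":[0,0,16],"translation":[0,80,-10],"grip":85},{"rotation":[0,0,24],"translation":[0,120,-15],"grip":85},{"rotation":[0,0,32],"translation":[0,160,-20],"grip":85},{"rotation":[0,0,40],"translation":[0,200,-30],"grip":70},{"rotation":[0,0,48],"translation":[0,240,-40],"grip":50},{"rotation":[0,0,56],"translation":[0,280,-50],"grip":40},{"rotation":[0,0,64],"translation":[0,320,-60],"grip":40},{"rotation":[0,0,71.3],"translation":[0,350,-70],"grip":40},{"rotation":[0,0,71.3],"translation":[0,377,-80],"grip":40},{"rotation":[0,0,71.3],"translation":[0,377,-80],"grip":40},{"rotation":[0,0,71.3],"translation":[0,377,-80],"grip":40}]'
cat > r.py <<'E'
from h import *
D=np.load('w1.npz');P=D['P']
def rect(P,lo,hi,xr,yr):
    m=(P[...,2]>lo)&(P[...,2]<hi)&(P[...,0]>xr[0])&(P[...,0]<xr[1])&(P[...,1]>yr[0])&(P[...,1]<yr[1])
    q=P[m]
    if len(q)<5: return print('none')
    c,s,a=cv2.minAreaRect((q[:,:2]*1000).astype(np.float32)); print('rect',lo,hi,len(q),np.round(c,1),np.round(s,1),round(a,2),'zmed',np.median(q[:,2]).round(4))
print('cap'); rect(P,.006,.02,(.4,.53),(.02,.15))
P=np.load('w2.npz')['P']
for x in (.485,.548,.612):
    rect(P,.095,.125,(x-.03,x+.03),(.2,.34)); rect(P,.06,.08,(x-.03,x+.03),(.2,.34))
rect(P,.041,.049,(.4,.75),(.18,.37))
E
python3 c.py w2 rack module_fit module_narrow module_wide; python3 r.py
```

```text
time: 3.55
ee_pos: [0.4929, 0.2508, 0.3012]
tcp_rot: [-180.0, 0.0, 84.3]
wrist_force: [-0.0, 0.5, 0.6]
opening: 0.04
grasp_force: 0.0
rack 307 126 0.62 [0.551  0.2848 0.0689]
module_fit 260 135 0.69 [0.4971 0.2846 0.1077]
module_narrow 355 114 0.8 [0.6056 0.2927 0.0693]
module_wide 310 126 0.77 [0.5543 0.2845 0.0695]
cap
rect 0.006 0.02 1376 [466.7  86.5] [76.7 52.5] 86.29 zmed 0.0109
rect 0.095 0.125 449 [497.7 273.7] [16.  30.2] 4.53 zmed 0.106
rect 0.06 0.08 945 [497.7 273.7] [32.9 57.1] 4.6 zmed 0.069
rect 0.095 0.125 502 [563.4 280.4] [16.2 29.9] 4.94 zmed 0.106
rect 0.06 0.08 1163 [563.3 280.3] [33.1 69. ] 4.86 zmed 0.069
rect 0.095 0.125 565 [621.9 285.6] [16.7 30. ] 8.81 zmed 0.1059
rect 0.06 0.08 702 [612.2 278.2] [74.6 38.3] 67.82 zmed 0.069
rect 0.041 0.049 1258 [561.9 279.1] [189.1  82.3] 5.47 zmed 0.0438
```

View pics/w2.png

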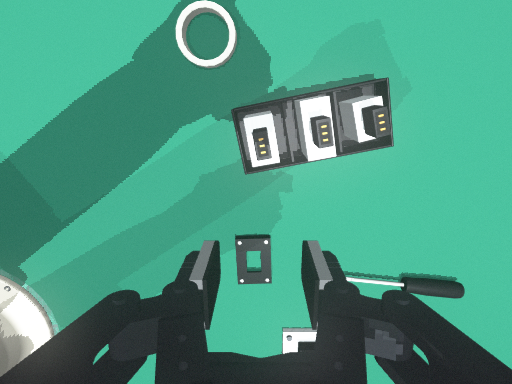

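The near module is the fit, at (262,143) px, with its bracket measured at 57 mm; the wide one is at (321,130) and the narrow at (370,120). The cap shows at (253,260). I'll grasp the fit module.

```bash
python3 -m jog '[{"rotation":[0,0,5],"translation":[2,12,-40],"grip":40},{"rotation":[0,0,10.3],"translation":[4.8,23,-80],"grip":40},{"rotation":[0,0,10.3],"translation":[4.8,23,-120],"grip":40},{"rotation":[0,0,10.3],"translation":[4.8,23,-155],"grip":40},{"rotation":[0,0,10.3],"translation":[4.8,23,-180],"grip":40},{"rotation":[0,0,10.3],"translation":[4.8,23,-200],"grip":40},{"rotation":[0,0,10.3],"translation":[4.8,23,-212],"grip":40},{"rotation":[0,0,10.3],"translation":[4.8,23,-217],"grip":40},{"rotation":[0,0,10.3],"translation":[4.8,23,-217],"grip":40},{"rotation":[0,0,10.3],"translation":[4.8,23,-217],"grip":10},{"rotation":[0,0,10.3],"translation":[4.8,23,-217],"grip":10},{"rotation":[0,0,10.3],"translation":[4.8,23,-217],"grip":10},{"rotation":[0,0,10.3],"translation":[4.8,23,-217],"grip":10},{"rotation":[0,0,10.3],"translation":[4.8,23,-217],"grip":10},{"rotation":[0,0,10.3],"translation":[4.8,23,-217],"grip":10}]' 60
```

```text
time: 5.3
ee_pos: [0.4987, 0.2743, 0.0855]
tcp_rot: [179.9, -0.0, 94.5]
wrist_force: [1.4, -0.3, 6.3]
opening: 0.0146
grasp_force: 60.4
```

```bash
python3 -m jog '[{"rotation":[0,0,0],"translation":[0,0,10],"grip":10},{"rotation":[0,0,0],"translation":[0,0,30],"grip":10},{"rotation":[0,0,0],"translation":[0,0,60],"grip":10},{"rotation":[0,0,0],"translation":[0,0,95],"grip":10},{"rotation":[0,0,0],"translation":[0,-20,130],"grip":10},{"rotation":[0,0,-2],"translation":[-2,-55,155],"grip":10},{"rotation":[0,0,-4],"translation":[-4,-95,165],"grip":10},{"rotation":[0,0,-6],"translation":[-8,-135,165],"grip":10},{"rotation":[0,0,-8],"translation":[-12,-175,165],"grip":10},{"rotation":[0,0,-10],"translation":[-15,-215,165],"grip":10},{"rotation":[0,0,-10.3],"translation":[-19,-255,165],"grip":10},{"rotation":[0,0,-10.3],"translation":[-19,-295,165],"grip":10},{"rotation":[0,0,-10.3],"translation":[-19,-335,165],"grip":10},{"rotation":[0,0,-10.3],"translation":[-19,-365,165],"grip":10},{"rotation":[0,0,-10.3],"translation":[-19,-384,165],"grip":10},{"rotation":[0,0,-10.3],"translation":[-19,-384,165],"grip":10},{"rotation":[0,0,-10.3],"translation":[-19,-384,165],"grip":10},{"rotation":[0,0,-10.3],"translation":[-19,-384,165],"grip":10}]'
cat > m.py <<'E'
from h import *
from r import rect
o=readout.get_obs(); e=o['ee_pos']; print(e,o['opening'],o['wrist_force'])
im,d,P=cam('wrist'); save(im,'w3.png'); np.savez('w3.npz',P=P,im=im)
print('housing');rect(P,.084,.094,(.5,.62),(-.17,-.06))
t=e[2]
print('held bracket top'); 
for lo in (-.02,-.016,-.014): rect(P,t+lo,t+lo+.008,(e[0]-.04,e[0]+.04),(e[1]-.05,e[1]+.05))
print('block');rect(P,t+.018,t+.03,(e[0]-.012,e[0]+.012),(e[1]-.02,e[1]+.02))
E
python3 m.py
```

```text
time: 7.1
ee_pos: [0.4789, -0.1093, 0.2494]
tcp_rot: [-180.0, -0.0, 84.3]
wrist_force: [-0.3, 0.0, -2.8]
opening: 0.0149
grasp_force: 59.5
cap
rect 0.006 0.02 1376 [466.7  86.5] [76.7 52.5] 86.29 zmed 0.0109
rect 0.095 0.125 449 [497.7 273.7] [16.  30.2] 4.53 zmed 0.106
rect 0.06 0.08 945 [497.7 273.7] [32.9 57.1] 4.6 zmed 0.069
rect 0.095 0.125 502 [563.4 280.4] [16.2 29.9] 4.94 zmed 0.106
rect 0.06 0.08 1163 [563.3 280.3] [33.1 69. ] 4.86 zmed 0.069
rect 0.095 0.125 565 [621.9 285.6] [16.7 30. ] 8.81 zmed 0.1059
rect 0.06 0.08 702 [612.2 278.2] [74.6 38.3] 67.82 zmed 0.069
rect 0.041 0.049 1258 [561.9 279.1] [189.1  82.3] 5.47 zmed 0.0438
[ 0.47887214 -0.10927664  0.24943799] 0.01486566137821364 [-0.33003806  0.00710531 -2.76418509]
housing
rect 0.084 0.094 1130 [ 548.3 -125.5] [92.9 42.5] 84.47 zmed 0.0884
held bracket top
rect 0.22943799022312764 0.23743799022312764 2507 [481.1 -96.4] [31.4 33.2] 84.75 zmed 0.2329
rect 0.2334379902231276 0.24143799022312762 588 [481.2 -94.9] [27.5 32.7] 84.21 zmed 0.2338
rect 0.2354379902231276 0.24343799022312762 183 [481.4 -94.6] [ 1.6 15.9] 84.62 zmed 0.2393
block
rect 0.26743799022312764 0.27943799022312765 2650 [ 477.9 -109.1] [30.7 23.9] 83.63 zmed 0.2701
```

View pics/w3.png

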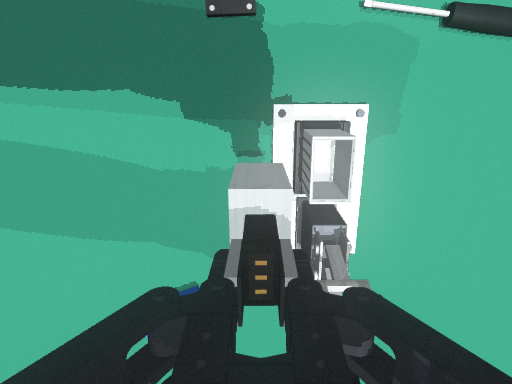

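The module hangs upright at (262,210) px, its bracket edge at row 163, and the housing mouth is at (330,168). The riser got mixed into the rim measurement, so I'll refine it.

```bash
cat > m2.py <<'E'
from h import *
P=np.load('w3.npz')['P']
a=np.radians(84.2); ax=np.array([np.cos(a),np.sin(a)]); nx=np.array([ax[1],-ax[0]])
def ed(lo,hi,xr,yr,n):
    m=(P[...,2]>lo)&(P[...,2]<hi)&(P[...,0]>xr[0])&(P[...,0]<xr[1])&(P[...,1]>yr[0])&(P[...,1]<yr[1])
    q=P[m]; y=q[:,:2]@ax*1000; x=q[:,:2]@nx*1000
    c,s,an=cv2.minAreaRect((q[:,:2]*1000).astype(np.float32))
    print(n,len(q),'x',np.percentile(x,[.3,99.7]).round(1),'y',np.percentile(y,[.3,99.7]).round(1),np.round(c,1),np.round(s,1),round(an,2))
    A=np.c_[x-x.mean(),y-y.mean(),np.ones(len(x))]; print('  plane slope x,y', np.linalg.lstsq(A,q[:,2]*1000,rcond=None)[0].round(4))
ed(.086,.092,(.5,.62),(-.1475,-.06),'rim')
ed(.2295,.2365,(.44,.52),(-.16,-.06),'brk')
ed(.086,.092,(.5,.62),(-.1475,-.06),'rim')
e=readout.get_obs()['ee_pos'][:2]*1000; print('tcp',e@nx,e@ax)
E
python3 m2.py
```

```text
rim 731 x [536.9 579.2] y [-89.2 -23.1] [ 549.5 -112.3] [66.4 42.5] 84.47
  plane slope x,y [-3.60000e-03 -1.30000e-03  8.82528e+01]
brk 2484 x [472.  504.8] y [-59.9 -31.8] [481.1 -96.4] [31.4 33.2] 84.75
  plane slope x,y [-8.400000e-03 -1.380000e-02  2.328475e+02]
rim 731 x [536.9 579.2] y [-89.2 -23.1] [ 549.5 -112.3] [66.4 42.5] 84.47
  plane slope x,y [-3.60000e-03 -1.30000e-03  8.82528e+01]
tcp 487.4996010420895 -60.202350128657905
```

```bash
python3 -m jog '[{"rotation":[0,0,0],"translation":[35,-1.5,0],"grip":10},{"rotation":[0,0,0],"translation":[70.2,-3.1,-15],"grip":10},{"rotation":[0,0,0],"translation":[70.2,-3.1,-40],"grip":10},{"rotation":[0,0,0],"translation":[70.2,-3.1,-60],"grip":10},{"rotation":[0,0,0],"translation":[70.2,-3.1,-70],"grip":10},{"rotation":[0,0,0],"translation":[70.2,-3.1,-70],"grip":10},{"rotation":[0,0,0],"translation":[70.2,-3.1,-70],"grip":10},{"rotation":[0,0,0],"translation":[70.2,-3.1,-74],"grip":10},{"rotation":[0,0,0],"translation":[70.2,-3.1,-78],"grip":10},{"rotation":[0,0,0],"translation":[70.2,-3.1,-82],"grip":10},{"rotation":[0,0,0],"translation":[70.2,-3.1,-86],"grip":10},{"rotation":[0,0,0],"translation":[70.2,-3.1,-86],"grip":10}]'
```

```text
time: 8.35
ee_pos: [0.5488, -0.1131, 0.1626]
tcp_rot: [-179.9, -0.0, 84.2]
wrist_force: [-0.1, -0.4, -1.5]
opening: 0.0147
grasp_force: 59.9
```

```bash
python3 -m jog '[{"rotation":[0,0,0],"translation":[0,0,-5],"grip":10},{"rotation":[0,0,0],"translation":[0,0,-10],"grip":10},{"rotation":[0,0,0],"translation":[0,0,-15],"grip":10},{"rotation":[0,0,0],"translation":[0,0,-20],"grip":10},{"rotation":[0,0,0],"translation":[0,0,-25],"grip":10},{"rotation":[0,0,0],"translation":[0,0,-30],"grip":10},{"rotation":[0,0,0],"translation":[0,0,-35],"grip":10},{"rotation":[0,0,0],"translation":[0,0,-35],"grip":10}]'
python3 -m jog '[{"rotation":[0,0,0],"translation":[0,0,-5],"grip":10},{"rotation":[0,0,0],"translation":[0,0,-10],"grip":10},{"rotation":[0,0,0],"translation":[0,0,-15],"grip":10},{"rotation":[0,0,0],"translation":[0,0,-20],"grip":10},{"rotation":[0,0,0],"translation":[0,0,-25],"grip":10},{"rotation":[0,0,0],"translation":[0,0,-27],"grip":10},{"rotation":[0,0,0],"translation":[0,0,-27],"grip":10}]'
```

```text
time: 9.15
ee_pos: [0.5488, -0.113, 0.1274]
tcp_rot: [-179.9, -0.0, 84.2]
wrist_force: [-0.1, 0.9, -1.7]
opening: 0.0148
grasp_force: 60.0
time: 9.85
ee_pos: [0.5489, -0.1131, 0.1009]
tcp_rot: [-180.0, -0.0, 84.2]
wrist_force: [-0.8, 0.2, -2.2]
opening: 0.0145
grasp_force: 60.0
```

Sliding freely; about 4–5 mm left to go.

```bash
python3 -m jog '[{"rotation":[0,0,0],"translation":[0,0,-1],"grip":10},{"rotation":[0,0,0],"translation":[0,0,-2],"grip":10},{"rotation":[0,0,0],"translation":[0,0,-3],"grip":10},{"rotation":[0,0,0],"translation":[0,0,-4],"grip":10},{"rotation":[0,0,0],"translation":[0,0,-4],"grip":10}]'
python3 -m jog '[{"rotation":[0,0,0],"translation":[0,0,-0.7],"grip":10},{"rotation":[0,0,0],"translation":[0,0,-1.4],"grip":10},{"rotation":[0,0,0],"translation":[0,0,-1.4],"grip":10}]'
```

```text
time: 10.35
ee_pos: [0.5491, -0.1131, 0.0972]
tcp_rot: [-180.0, -0.0, 84.2]
wrist_force: [-0.0, 0.0, -1.5]
opening: 0.0146
grasp_force: 60.0
time: 10.65
ee_pos: [0.5493, -0.1132, 0.0966]
tcp_rot: [180.0, 0.0, 84.2]
wrist_force: [-1.3, 0.2, 3.3]
opening: 0.015
grasp_force: 60.8
```

```bash
python3 -m jog '[{"rotation":[0,0,0],"translation":[0,0,-1],"grip":10},{"rotation":[0,0,0],"translation":[0,0,-1],"grip":10},{"rotation":[0,0,0],"translation":[0,0,-0.5],"grip":16},{"rotation":[0,0,0],"translation":[0,0,-0.5],"grip":35},{"rotation":[0,0,0],"translation":[0,0,0],"grip":35},{"rotation":[0,0,0],"translation":[0,0,0],"grip":35},{"rotation":[0,0,0],"translation":[0,0,20],"grip":35},{"rotation":[0,0,0],"translation":[0,0,50],"grip":35},{"rotation":[0,0,0],"translation":[0,0,90],"grip":45},{"rotation":[0,0,0],"translation":[0,0,130],"grip":60},{"rotation":[0,0,0],"translation":[-20,40,150],"grip":75},{"rotation":[0,0,0],"translation":[-40,80,150],"grip":75},{"rotation":[0,0,0],"translation":[-60,120,150],"grip":75},{"rotation":[0,0,1],"translation":[-80,160,150],"grip":75},{"rotation":[0,0,2],"translation":[-82,170,150],"grip":75},{"rotation":[0,0,2],"translation":[-82,170,150],"grip":75},{"rotation":[0,0,2],"translation":[-82,170,150],"grip":75}]'
sed -i '/^print(.cap/,$d' r.py
cat > m4.py <<'E'
from h import *
from r import rect
print(readout.get_obs()['ee_pos'])
im,d,P=cam('wrist'); save(im,'w4.png'); np.savez('w4.npz',P=P,im=im)
print('cap');rect(P,.006,.02,(.4,.53),(.02,.15))
im,d,P=cam('scene'); save(cv2.resize(im[200:310,150:290],None,fx=5,fy=5,interpolation=cv2.INTER_CUBIC),'s4.png')
rect(P,.084,.094,(.51,.6),(-.14,-.06));rect(P,.1,.125,(.51,.6),(-.14,-.06))
E
python3 m4.py
```

```text
time: 12.35
ee_pos: [0.4675, 0.0564, 0.2457]
tcp_rot: [180.0, 0.0, 86.2]
wrist_force: [0.5, 0.1, 0.2]
opening: 0.0748
grasp_force: 0.0
[0.46754309 0.05644749 0.24574215]
cap
rect 0.006 0.02 2427 [466.8  86.6] [76.  52.2] 86.25 zmed 0.011
rect 0.084 0.094 109 [ 548.7 -109.8] [62.3 45.6] 85.93 zmed 0.0879
rect 0.1 0.125 110 [ 548.9 -112.4] [30.7 19.4] 83.29 zmed 0.1155
```

View pics/w4.png

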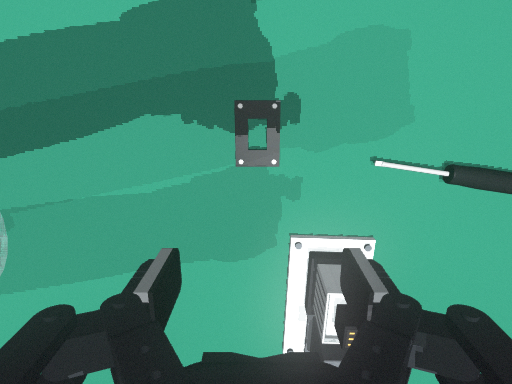

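View pics/s4.png

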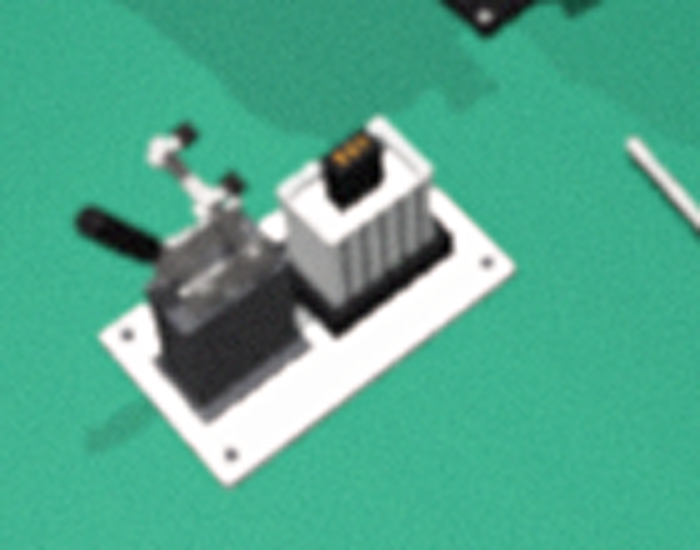

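The cap is at (258,133) px in the clear. The scene crop shows the module down in the housing with only its block above the rim at (352,165), and the clamp still open. Now the cap.

```bash
python3 -m jog '[{"rotation":[0,0,0],"translation":[-0.7,15,-40],"grip":75},{"rotation":[0,0,0],"translation":[-0.7,30,-80],"grip":70},{"rotation":[0,0,0],"translation":[-0.7,30,-120],"grip":66},{"rotation":[0,0,0],"translation":[-0.7,30,-160],"grip":66},{"rotation":[0,0,0],"translation":[-0.7,30,-195],"grip":66},{"rotation":[0,0,0],"translation":[-0.7,30,-220],"grip":66},{"rotation":[0,0,0],"translation":[-0.7,30,-235],"grip":66},{"rotation":[0,0,0],"translation":[-0.7,30,-242],"grip":62},{"rotation":[0,0,0],"translation":[-0.7,30,-246],"grip":60},{"rotation":[0,0,0],"translation":[-0.7,30,-248],"grip":60},{"rotation":[0,0,0],"translation":[-0.7,30,-248],"grip":60},{"rotation":[0,0,0],"translation":[-0.7,30,-248],"grip":60}]'
python3 -m jog '[{"rotation":[0,0,0],"translation":[0,0,0],"grip":56},{"rotation":[0,0,0],"translation":[0,0,0],"grip":45},{"rotation":[0,0,0],"translation":[0,0,0],"grip":45},{"rotation":[0,0,0],"translation":[0,0,0],"grip":45},{"rotation":[0,0,0],"translation":[0,0,0],"grip":45},{"rotation":[0,0,0],"translation":[0,0,0],"grip":45}]' 40
```

```text
time: 13.65
ee_pos: [0.467, 0.0869, -0.0014]
tcp_rot: [179.9, -0.0, 86.2]
wrist_force: [-0.0, 0.4, 0.8]
opening: 0.06
grasp_force: 0.0
time: 14.25
ee_pos: [0.4669, 0.087, -0.0013]
tcp_rot: [179.9, -0.0, 86.2]
wrist_force: [-0.9, -0.2, 5.7]
opening: 0.0508
grasp_force: 42.3
```

```bash
python3 -m jog '[{"rotation":[0,0,0],"translation":[0,0,15],"grip":45},{"rotation":[0,0,0],"translation":[0,0,45],"grip":45},{"rotation":[0,0,0],"translation":[0,0,85],"grip":45},{"rotation":[0,0,0],"translation":[0,-20,125],"grip":45},{"rotation":[0,0,0],"translation":[2,-55,160],"grip":45},{"rotation":[0,0,-1.8],"translation":[4,-95,190],"grip":45},{"rotation":[0,0,-1.8],"translation":[6,-135,200],"grip":45},{"rotation":[0,0,-1.8],"translation":[8,-170,200],"grip":45},{"rotation":[0,0,-1.8],"translation":[10,-195,200],"grip":45},{"rotation":[0,0,-1.8],"translation":[10,-199,200],"grip":45},{"rotation":[0,0,-1.8],"translation":[10,-199,200],"grip":45},{"rotation":[0,0,-1.8],"translation":[10,-199,200],"grip":45}]'
cat > m5.py <<'E'
from h import *
o=readout.get_obs(); e=o['ee_pos']*1000; print(e)
im,d,P=cam('wrist'); save(im,'w5.png'); np.savez('w5.npz',P=P,im=im)
a=np.radians(84.4); ax=np.array([np.cos(a),np.sin(a)]); nx=np.array([ax[1],-ax[0]])
def ed(lo,hi,xr,yr,n):
    m=(P[...,2]>lo)&(P[...,2]<hi)&(P[...,0]>xr[0])&(P[...,0]<xr[1])&(P[...,1]>yr[0])&(P[...,1]<yr[1])
    q=P[m]; y=q[:,:2]@ax*1000; x=q[:,:2]@nx*1000
    c,s,an=cv2.minAreaRect((q[:,:2]*1000).astype(np.float32))
    print(n,len(q),'x',np.percentile(x,[.3,99.7]).round(1),'y',np.percentile(y,[.3,99.7]).round(1),np.round(c,1),np.round(s,1),round(an,2))
    A=np.c_[x-x.mean(),y-y.mean(),np.ones(len(x))]; print('  plane', np.linalg.lstsq(A,q[:,2]*1000,rcond=None)[0].round(4))
ed(.086,.092,(.515,.62),(-.1475,-.06),'rim')
ed(.110,.122,(.52,.62),(-.1475,-.06),'block')
z=e[2]/1000+.0135
ed(z-.005,z+.003,(e[0]/1000-.05,e[0]/1000+.05),(e[1]/1000+.008,e[1]/1000+.05),'cap +y part')
print('tcp',e[:2]@nx,e[:2]@ax)
E
python3 m5.py
```

```text
time: 15.45
ee_pos: [0.4763, -0.1114, 0.1978]
tcp_rot: [-180.0, -0.0, 84.5]
wrist_force: [0.0, -0.3, -1.5]
opening: 0.0506
grasp_force: 41.9
[ 476.33706491 -111.44089957  197.78801937]
rim 1005 x [536.6 579. ] y [-90.7 -25.1] [ 549.5 -112.1] [66.  42.5] 84.5
  plane [-1.70000e-03  2.20000e-03  8.84766e+01]
block 987 x [550.2 566.3] y [-73.8 -43.9] [ 550.  -113.1] [30.2 16.5] 84.78
  plane [ 1.169000e-01 -2.460000e-02  1.166483e+02]
cap +y part 7219 x [449. 512.] y [-59.4 -26.2] [473.1 -87.9] [32.6 67.1] 88.34
  plane [-2.900000e-03 -1.300000e-02  2.100133e+02]
tcp 484.9384247544986 -64.42668467803261
```

View pics/w5.png

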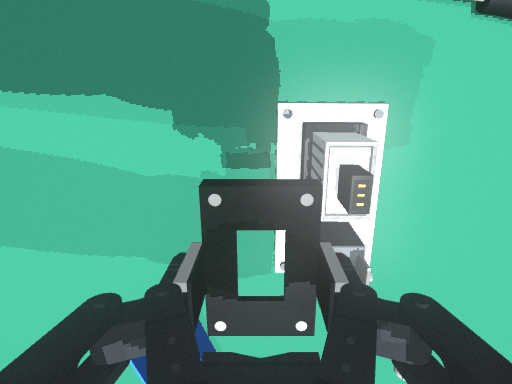

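The cap is held level at (260,255) px, with the housing rim at (345,180) and the block at (355,188).

```bash
python3 -m jog '[{"rotation":[0,0,0],"translation":[37,-0.5,0],"grip":45},{"rotation":[0,0,0],"translation":[73.2,-1,-10],"grip":45},{"rotation":[0,0,0],"translation":[73.2,-1,-35],"grip":45},{"rotation":[0,0,0],"translation":[73.2,-1,-55],"grip":45},{"rotation":[0,0,0],"translation":[73.2,-1,-68],"grip":45},{"rotation":[0,0,0],"translation":[73.2,-1,-68],"grip":45},{"rotation":[0,0,0],"translation":[73.2,-1,-68],"grip":45}]'
```

```text
time: 16.2
ee_pos: [0.5497, -0.1127, 0.1308]
tcp_rot: [180.0, 0.0, 84.5]
wrist_force: [0.2, -0.0, -0.3]
opening: 0.051
grasp_force: 42.0
```

```bash
python3 -m jog '[{"rotation":[0,0,0],"translation":[0,0,-6],"grip":45},{"rotation":[0,0,0],"translation":[0,0,-12],"grip":45},{"rotation":[0,0,0],"translation":[0,0,-18],"grip":45},{"rotation":[0,0,0],"translation":[0,0,-24],"grip":45},{"rotation":[0,0,0],"translation":[0,0,-30],"grip":45},{"rotation":[0,0,0],"translation":[0,0,-36],"grip":45},{"rotation":[0,0,0],"translation":[0,0,-39],"grip":45},{"rotation":[0,0,0],"translation":[0,0,-39],"grip":45}]'
python3 -m jog '[{"rotation":[0,0,0],"translation":[0,0,-2],"grip":45},{"rotation":[0,0,0],"translation":[0,0,-4],"grip":45},{"rotation":[0,0,0],"translation":[0,0,-6],"grip":45},{"rotation":[0,0,0],"translation":[0,0,-8],"grip":45},{"rotation":[0,0,0],"translation":[0,0,-8],"grip":45}]'
```

```text
time: 17.0
ee_pos: [0.5493, -0.1131, 0.0903]
tcp_rot: [-179.9, -0.0, 84.4]
wrist_force: [-0.1, -0.5, -0.7]
opening: 0.0509
grasp_force: 42.0
time: 17.5
ee_pos: [0.5495, -0.1131, 0.0825]
tcp_rot: [-180.0, -0.0, 84.4]
wrist_force: [0.5, 0.3, -0.5]
opening: 0.0512
grasp_force: 42.0
```

```bash
python3 -m jog '[{"rotation":[0,0,0],"translation":[0,0,-1],"grip":45},{"rotation":[0,0,0],"translation":[0,0,-2],"grip":45},{"rotation":[0,0,0],"translation":[0,0,-2.7],"grip":45},{"rotation":[0,0,0],"translation":[0,0,-2.7],"grip":45}]'
```

```text
time: 17.9
ee_pos: [0.5497, -0.1132, 0.0807]
tcp_rot: [180.0, 0.0, 84.4]
wrist_force: [-1.5, 0.8, 4.3]
opening: 0.0507
grasp_force: 42.5
```

```bash
python3 -m jog '[{"rotation":[0,0,0],"translation":[0,0,0],"grip":53},{"rotation":[0,0,0],"translation":[0,0,0],"grip":66},{"rotation":[0,0,0],"translation":[0,0,0],"grip":68},{"rotation":[0,0,0],"translation":[0,0,0],"grip":68},{"rotation":[0,0,0],"translation":[0,0,15],"grip":68},{"rotation":[0,0,0],"translation":[0,0,45],"grip":68},{"rotation":[0,0,0],"translation":[0,0,90],"grip":68},{"rotation":[0,0,0],"translation":[0,0,135],"grip":68},{"rotation":[0,0,0],"translation":[0,0,180],"grip":68},{"rotation":[0,0,0],"translation":[0,-30,200],"grip":68},{"rotation":[0,0,0],"translation":[0,-50,200],"grip":68},{"rotation":[0,0,0],"translation":[0,-50,200],"grip":68}]'
cat > m6.py <<'E'
from h import *
im,d,P=cam('wrist'); save(im,'w6.png'); np.savez('w6.npz',P=P,im=im)
a=np.radians(84.4); ax=np.array([np.cos(a),np.sin(a)]); nx=np.array([ax[1],-ax[0]]); c=np.array([.5495,-.1123])
x=(P[...,:2]-c)@nx*1000; y=(P[...,:2]-c)@ax*1000; z=P[...,2]*1000
b=(abs(x)<45)&(abs(y)<60)
def pr(m,n):
    if m.sum()<5: return print(n,m.sum())
    print(n,m.sum(),'x',np.percentile(x[m],[.5,99.5]).round(1),'y',np.percentile(y[m],[.5,99.5]).round(1),'z',np.percentile(z[m],[1,50,99]).round(1))
m=b&(z>85)&(z<100); pr(m,'cap')
A=np.c_[x[m],y[m],np.ones(m.sum())]; print(np.linalg.lstsq(A,z[m],rcond=None)[0].round(4))
pr(b&(z>103)&(z<125),'block')
k=(abs(x)<40)&(z>105)&(z<240)
for lo in range(-165,-60,10): pr(k&(y>lo)&(y<=lo+10),lo)
E
python3 m6.py
```

```text
time: 19.1
ee_pos: [0.5497, -0.165, 0.2818]
tcp_rot: [179.9, 0.0, 84.3]
wrist_force: [0.3, 0.4, -0.4]
opening: 0.0677
grasp_force: 0.0
cap 3514 x [-24.1  27.4] y [-59.7  36.8] z [89.7 93.  94.7]
[9.00000e-04 4.70000e-03 9.29264e+01]
block 573 x [-12.9   8.5] y [-59.9  13.8] z [104.6 117.  118.8]
-165 0
-155 19 x [-5.8  4.7] y [-149.  -145.1] z [194.8 197.  198.6]
-145 219 x [-7.6  7.3] y [-144.8 -135. ] z [187.8 198.8 201.4]
-135 395 x [-7.6  6.5] y [-134.8 -125.1] z [171.  185.6 198.3]
-125 325 x [-7.6  6.5] y [-124.9 -115. ] z [150.2 165.4 177.8]
-115 307 x [-14.   13.7] y [-115.  -105.1] z [114.2 142.1 158.6]
-105 144 x [-23.4  23.1] y [-105.   -95.1] z [118.6 131.8 188.5]
-95 401 x [-21.8  21.8] y [-95.  -85.1] z [108.  184.2 190. ]
-85 918 x [-22.8  22.5] y [-84.9 -75. ] z [117.8 157.6 190.6]
-75 380 x [-22.3  21.7] y [-75.  -65.4] z [110.6 120.3 186.6]
-65 48 x [-13.5  13.7] y [-64.7 -59.9] z [106.  118.3 120. ]
```

View pics/w6.png

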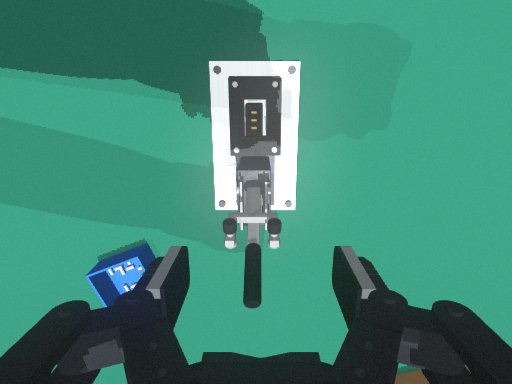

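The cap is seated flat at (255,115) px with the block through its window. The fork is at (252,228) and the handle end at (252,300). I'll close the fingers and push the handle down along its arc.

```bash
python3 -m jog '[{"rotation":[0,0,0],"translation":[-6,-36,0],"grip":0},{"rotation":[0,0,0],"translation":[-12.5,-73,-20],"grip":0},{"rotation":[0,0,0],"translation":[-12.5,-73,-40],"grip":0},{"rotation":[0,0,0],"translation":[-12.5,-73,-60],"grip":0},{"rotation":[0,0,0],"translation":[-12.5,-73,-65],"grip":0},{"rotation":[0,0,0],"translation":[-12.5,-73,-70],"grip":0},{"rotation":[0,0,0],"translation":[-12.5,-73,-78],"grip":0},{"rotation":[0,0,0],"translation":[-12.5,-73,-84],"grip":0},{"rotation":[0,0,0],"translation":[-12.5,-73,-89],"grip":0},{"rotation":[0,0,0],"translation":[-13,-79,-93],"grip":0},{"rotation":[0,0,0],"translation":[-13.6,-84.4,-96.2],"grip":0},{"rotation":[0,0,0],"translation":[-14.2,-90,-100],"grip":0},{"rotation":[0,0,0],"translation":[-14.7,-95,-104],"grip":0},{"rotation":[0,0,0],"translation":[-14.7,-95,-104],"grip":0}]'
```

```text
time: 20.55
ee_pos: [0.5346, -0.259, 0.1753]
tcp_rot: [-179.9, 0.0, 84.4]
wrist_force: [-0.1, 0.2, 0.1]
opening: 0.0
grasp_force: 0.0
```

```bash
python3 -m jog '[{"rotation":[0,0,0],"translation":[-0.5,-5,-5],"grip":0},{"rotation":[0,0,0],"translation":[-0.9,-9,-10],"grip":0},{"rotation":[0,0,0],"translation":[-1.3,-13,-15],"grip":0},{"rotation":[0,0,0],"translation":[-1.6,-16.5,-21],"grip":0},{"rotation":[0,0,0],"translation":[-1.9,-19.5,-27],"grip":0},{"rotation":[0,0,0],"translation":[-2.2,-22.4,-33],"grip":0},{"rotation":[0,0,0],"translation":[-2.4,-24.8,-39],"grip":0},{"rotation":[0,0,0],"translation":[-2.6,-26.8,-45],"grip":0}]'
cat > m7.py <<'E'
from h import *
im,d,P=cam('scene'); save(cv2.resize(im[200:310,150:290],None,fx=5,fy=5,interpolation=cv2.INTER_CUBIC),'s%d.png'%int(readout.get_obs()['time']*100))
print(readout.get_obs()['time'])
E
python3 m7.py; ls pics
```

```text
time: 21.35
ee_pos: [0.5323, -0.285, 0.1305]
tcp_rot: [-180.0, -0.0, 84.4]
wrist_force: [-0.6, 0.8, -0.1]
opening: 0.0003
grasp_force: 0.4
21.4
s2140.png
s4.png
scene0.png
top0.png
topc.png
w1.png
w2.png
w3.png
w4.png
w5.png
w6.png
```

View pics/s2140.png

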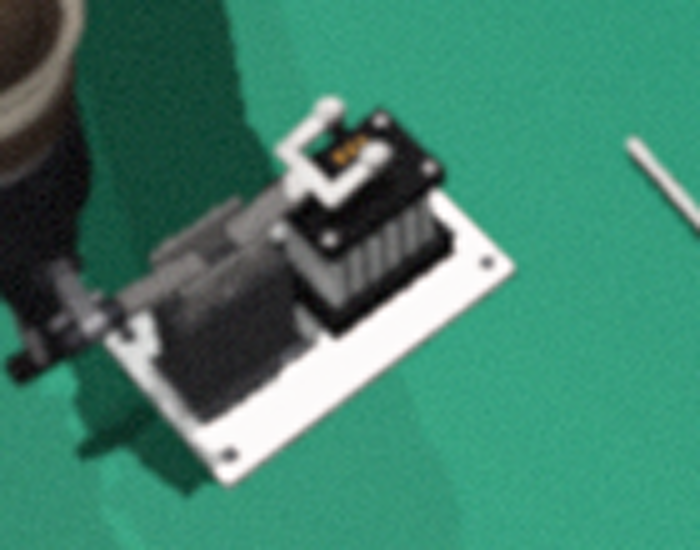

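The clamp fork has swung over the cap at (335,160) and is nearly down, with the fingers on the handle at (70,320). I'll finish the push gently.

```bash
python3 -m jog '[{"rotation":[0,0,0],"translation":[-0.1,-0.8,-4],"grip":0},{"rotation":[0,0,0],"translation":[-0.2,-1.2,-8],"grip":0},{"rotation":[0,0,0],"translation":[-0.2,-1.6,-11],"grip":0},{"rotation":[0,0,0],"translation":[-0.2,-1.6,-11],"grip":0}]'
python3 -m jog '[{"rotation":[0,0,0],"translation":[0,0,-1],"grip":0},{"rotation":[0,0,0],"translation":[0,0,-1],"grip":0}]'
```

```text
time: 21.8
ee_pos: [0.5321, -0.2866, 0.1201]
tcp_rot: [180.0, 0.0, 84.4]
wrist_force: [0.6, -0.6, 0.9]
opening: -0.0
grasp_force: 0.0
time: 22.0
ee_pos: [0.5322, -0.2866, 0.1198]
tcp_rot: [180.0, 0.0, 84.4]
wrist_force: [-0.6, 1.0, 3.1]
opening: -0.0001
grasp_force: 1.7
```

```bash
python3 -m jog '[{"rotation":[0,0,0],"translation":[0,0,-1],"grip":0},{"rotation":[0,0,0],"translation":[0,0,-1],"grip":0}]'
python3 -m jog '[{"rotation":[0,0,0],"translation":[0,0,-1],"grip":0},{"rotation":[0,0,0],"translation":[0,0,-1],"grip":0}]'
```

```text
time: 22.2
ee_pos: [0.5323, -0.2866, 0.1195]
tcp_rot: [179.9, 0.0, 84.4]
wrist_force: [-2.6, 1.0, 9.3]
opening: -0.0004
grasp_force: 4.6
time: 22.4
ee_pos: [0.5324, -0.2866, 0.1194]
tcp_rot: [179.9, 0.1, 84.4]
wrist_force: [-4.8, 2.7, 14.2]
opening: 0.0002
grasp_force: 7.1
```

Hard stop at 119.4 mm, which matches the level handle. Retreat and verify.

```bash
python3 -m jog '[{"rotation":[0,0,0],"translation":[0,0,5],"grip":0},{"rotation":[0,0,0],"translation":[0,0,25],"grip":0},{"rotation":[0,0,0],"translation":[0,0,65],"grip":0},{"rotation":[0,0,0],"translation":[0,0,110],"grip":20},{"rotation":[0,0,0],"translation":[0,20,150],"grip":40},{"rotation":[0,0,0],"translation":[0,50,170],"grip":68},{"rotation":[0,0,0],"translation":[0,80,170],"grip":68},{"rotation":[0,0,0],"translation":[0,100,170],"grip":68},{"rotation":[0,0,0],"translation":[0,100,170],"grip":68},{"rotation":[0,0,0],"translation":[0,100,170],"grip":68}]'
sed -i 's/w6\./w8./g; s/-165,-60/-205,-60/' m6.py; python3 m6.py
```

```text
time: 23.4
ee_pos: [0.5323, -0.1864, 0.2871]
tcp_rot: [-180.0, 0.0, 84.5]
wrist_force: [-0.3, 0.3, -0.4]
opening: 0.0679
grasp_force: 0.0
cap 2298 x [-24.1  27.6] y [-59.1  36.8] z [90.1 93.  94.9]
[7.00000e-04 4.70000e-03 9.29014e+01]
block 2069 x [-22.1  22. ] y [-59.7  13. ] z [109.2 113.9 118.6]
-205 14 x [-6.5  5.6] y [-197.1 -195.3] z [114.7 117.6 118.6]
-195 112 x [-7.7  6.8] y [-194.8 -185.1] z [110.6 117.5 119.9]
-185 107 x [-7.7  6.7] y [-184.7 -175.3] z [111.4 117.6 120.1]
-175 104 x [-6.7  6.5] y [-174.7 -165.2] z [114.3 117.6 119.8]
-165 115 x [-6.7  6.3] y [-164.9 -155.1] z [113.7 117.6 120.4]
-155 113 x [-6.8  7.3] y [-154.8 -145.1] z [111.4 117.2 119.5]
-145 120 x [-6.8  7.2] y [-144.9 -135.4] z [111.2 116.5 119. ]
-135 104 x [-5.8  5.8] y [-135.  -125.2] z [114.1 115.6 116.8]
-125 107 x [-5.9  5.7] y [-124.8 -115.2] z [114.  115.4 117.4]
-115 152 x [-14.1  13.5] y [-114.9 -105.2] z [107.4 115.6 120.3]
-105 231 x [-16.2  16.7] y [-105.  -95.] z [105.7 115.7 119.8]
-95 107 x [-14.   16.1] y [-95.  -85.3] z [106.9 117.2 120.3]
-85 81 x [-16.7  15.6] y [-84.8 -75.2] z [109.3 118.3 120.2]
-75 245 x [-17.   16.9] y [-74.7 -65.3] z [110.7 113.8 120. ]
-65 195 x [-14.   13.4] y [-64.9 -55.4] z [106.2 113.2 120.1]
```

View pics/w8.png

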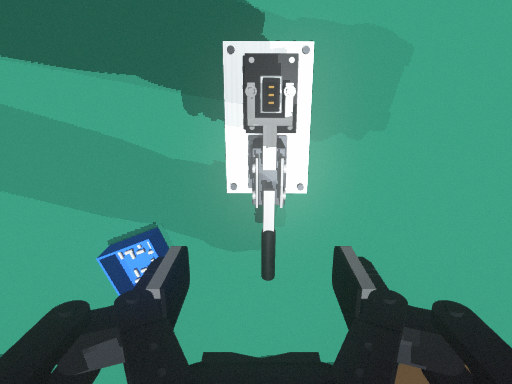

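The handle is level at (268,255) px, and the fork tips rest on the seated cap on both sides of the block at (250,90) and (290,90). Handing in.

```bash
python3 -c "
from workcell import bot; print(bot.job_done())"
```

```text
the job is handed in; nothing more can be done
None
```

The job is handed in at about 23 s of robot time: the fitting module is fully down in the housing, the end cap sits flat on the rim, and the clamp handle is at its stop with the fork tips on the cap.

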